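# Check that a bench crimper's hand lever stops short of its bar

### The job

Check the stroke of the vial crimper on the lab bench: with the outside of the fingers against the outer side of the blue lever grip, press the lever gently in towards the steel bar until it comes up against its stop, a little short of the bar; let it spring all the way back out, then press it in to the stop once more and finish while holding it there, so that the gap can be read. Only press, never grasp: do not touch the bar or the inside of the grip, and leave the things around it where they are.

Things in the scene. Friction and masses are not known exactly. Their poses are not given: they have to be found in the camera images.
- crimper: Grey bench crimper, bolted down; base plate 150 x 250 mm, 12 mm thick. Origin on the bench below the steel bar, z up. Local y runs along the bar, from the lever's pivot to its free end; the lever lies on the -x (robot's) side and is pressed towards +x. Head 82 mm high at x -55 to 30, y -130 to -80 mm, a collar 87 mm high beyond it to y -164; post 83 mm high at (5, 85).
- bar (a point): Fixed round steel bar, 20 mm in diameter, 200 mm long, its axis level 62 mm above the bench. This point lies on its axis, half-way along, 20 mm along local y from the crimper's origin; its axes are the crimper's. Not to be touched.
- lever (a joint): Hand lever angle, rad. 0: out at rest (sprung), 0.36 rad off parallel to the bar; grows as it is pressed in, clockwise from above, about an upright pivot at crimper-local (-30, -100) mm. At 0.36 it meets a firm stop (brass screw): parallel to the bar, 12 mm short of it. At the grip's middle the spring takes about 3 N at first, 7 to 9 N just before the stop.
- grip (a point): Blue grip on the lever: level, 130 mm long (its y, away from the pivot), 16 mm thick (x), 26 mm high (z). This point: its centre, 130 mm from the pivot, 62 mm above the bench; open space below it to the base plate or bench. It turns with the lever; its +x points in the pressing direction, its outer face (the one to press) lies 8 mm to -x. Full stroke of its centre: 46 mm.
- rack: Loose blue tube rack with four small tubes, 70 x 200 mm, 48 mm high, lying beyond the bar. Origin: centre of its underside. Leave alone.
- tip_box: Loose yellow box with a clear lid, 87 x 122 mm, 58 mm high, beside the head end. Origin: centre of its underside. Leave alone.
- bottle: Loose white bottle with a blue cap, 48 mm in diameter, 100 mm high, past the lever's free end. Origin: centre of its underside. Leave alone.
- jar: Loose small glass jar with an aluminium cap, 52 mm in diameter, 65 mm high, on the robot's side near the head. Origin: centre of its underside. Leave alone.

How it is judged (in metres and radians):
On the way, in this order (a step that is already met when the one before it is completed fails the run):
1. the fingers press the lever in against its stop (value of joint lever above 0.335 rad and contact force between the fingers and lever_c0 above 4 N), for 0.2 s.
2. the lever is let all the way back out (value of joint lever below 0.03 rad), for 0.1 s.
3. the fingers press the lever in against its stop again (all of step 1), for 0.2 s.
At the end, for the whole second after the job is handed in: After one full stroke in and out, the lever is pressed in again to its stop (within 0.025 rad of 0.36) and held there, still, by the fingers pressing on the blue grip with 4 to 30 N; the four bystanders stand upright within 15 mm of where they began (all of step 3 and contact force between the fingers and lever_c0 below 30 N and velocity of joint lever between -0.05 and 0.05 rad/s and distance of each of rack, tip_box, bottle, jar from where it was at the start of the episode below 0.015 m and angle between each of rack, tip_box, bottle, jar's own z axis and vertical below 0.1 rad); the arm keeps its last pose, push and grip.
It fails at once if the lever is forced: more than 40 N on the grip (contact force between the fingers and lever_c0 above 40 N).
It fails at once if the lever is slammed in (faster than 1.5 rad/s) (velocity of joint lever above 1.5 rad/s).
It fails at once if the bar is touched (contact force between any of the fingers, the arm and crimper_c0 above 1 N).
It fails at once if the grip is hooked or pinched from the inside (contact force between the fingers and lever_c1 above 1 N).
It fails at once if a bystander is moved, lifted or tipped (distance of any of rack, tip_box, bottle, jar from where it was at the start of the episode above 0.02 m or angle between any of rack, tip_box, bottle, jar's own z axis and vertical above 0.2 rad).
It also fails if it takes over 38 s, if anything falls off the work surface, if the arm or the gripper's body presses on something with over 40 N, if the wrist force passes 120 N, or if a joint passes its speed limit or range.

### The arm

A 6-joint arm with a two-finger parallel gripper is mounted at the origin on the work surface. World frame = base frame: x ahead of the robot, y to its left, z up, the work surface at z = 0. Lengths are in mm, angles in rad, forces in N, time in s.
With the tool pointing down it reaches from about 350 to 875 mm from the base axis. Payload 4.2 kg.
Tool frame: the origin (TCP) lies at the very end of the fingers, on their centre line; the grasp point (between the pads) lies 19 mm behind it; z points along the fingers, x is the direction in which the jaws open and shut, and the axes are right-handed (so a half turn about z gives the same grasp; the last joint's range is limited). The gripper opens to 85 mm and grips with 20 to 120 N. Pads are 22 mm wide; open, the fingers measure 114 mm over their backs; the gripper's body (76 mm by 85 mm) begins 54 mm behind the grasp point. The pads swing forward as they close: fully open they stand 13 mm farther back than shut.
Start: joints at [1.422, 0.385, 0.008, 0, -1.194, -0.259], TCP at [247.836, 573.739, 194.312] pointing down, gripper open.
Joint ranges: [-3.14, 3.14], [-1.21, 2.06], [-1.07, 1.41], [-3.16, 2.05], [-2.99, -0.16], [-3.1, 3.1]. Speed limits (rad/s): [2.79, 2.79, 3.14, 3.14, 3.14, 3.14].

### API

Orientations are given as [roll, pitch, yaw] about the fixed x, y, z axes, in that order (R = Rz(yaw) Ry(pitch) Rx(roll)).
In Python, from plant import manip gives the robot as it stands. The module is installed in compiled form; this text tells all that it offers.
- The arm moves only by the tool carry_out, never from a script. Its argument "rows" is a list that holds one entry, the list of rows, each a list of 5 numbers: the closure in counts, from 0 (fully open) to 255 (shut), then the shift along the tool's x, y, z in mm, then the turn about the tool's z in rad. In form: [[[claw, tx, ty, tz, spin], ...]]. A call has exactly 5 rows; each row is the pose to reach, as a shift and turn from the pose measured when the call began, along the tool's axes at that moment; what a row does not reach only later rows make up. A row lasts 1/10 s, in which the tool goes at most 50 mm and 8.59 degrees, less where a joint would pass 70% of its speed; a pose out of reach is approached as far as the arm can. A call with a gripper value outside its range is refused whole. The fingers move at their own pace and stop on an object; "force" is the grip in N (left out, the last holds). Time passes only in rows, so rows that repeat a pose let the fingers close, or fill a call up. It gives the time, the measured TCP pose, the force and the opening at its end, in the units of the state.
- manip.get_obs(): the state, without advancing time (a new reading comes with each control period).
- manip.snapshot(name): name is "side" or "top"; returns the picture (420x560x3 uint8, red, green, blue); there is no depth.
- manip.camera_info(name): a dict with "vertical_fov" (degrees; the focal length in pixels is half the picture's height over the tangent of half this angle, whatever the lens; pixels are square), "cx", "cy" (the principal point, pixels), "extrinsics" (4x4, takes a point from camera to world coordinates). Camera axes: x right, y up, looking along -z (the intrinsics and any distortion apply to the point x, -y, -z); pixel columns grow to the right and rows downward; lengths in mm; the calibration is good to about 2 mm. A picture is of the moment at which its call begins. camera_info takes no time and is no camera call.
- manip.finish_job(): hands the job in, once; it reports no verdict.
Trained networks look in the newest picture that a camera, given by its name, has taken for a name from the list of things; names that differ only in an ending like _2 or _b are one class to them, and where a whole thing is asked for, a point or a joint stands for the part that bears it (a point fixed in the world has none). Each returns a list of dicts, best first, with "p" (0 to 1); they miss things now and then, are a little off and sometimes report something else, mostly with a low value. They report only what shows in the picture. A call takes as long as a camera call.
- manip.spot_in(query, camera): "position" ([x, y, z] in mm, in world coordinates, good to about 4 mm: the middle of the surface that is visible of it).
- manip.spot_point(query, camera): "position" ([x, y, z] in mm, in world coordinates, good to about 4 mm: a listed point, or the origin of a listed thing).
The state is a dict: "time_s": time; "joints": joint angles; "joint_vel": joint speeds; "joint_efforts": joint torques, N m; "eef_pos": TCP position; "ee_rot": TCP orientation; "contact_force": force on the tool from outside, world axes, zero at the start; "ft_torque": the same for the moment, N m; "finger_gap": opening from 0.0 (shut) to 1.0 (fully open).
Only numpy, scipy, OpenCV 4.12 (cv2) and the standard library are available. Lean on these libraries where they do the work, as an engineer would, in place of code of your own. Each camera call takes 0.05 s, during which the arm holds its last target.

## Working session

There is one attempt and no reset: what is moved stays moved. The work goes in short steps, Python scripts to look and compute and a tool call to move; the robot and the scene stay as the last step left them, time stands still between calls to the robot, and variables do not carry over. Pictures are saved under pics/ and viewed, and the job is handed in when it is done.

Besides the shell and the picture viewer there is one more tool, called after "Request:" in YAML: its name, and indented under it one key for each argument. carry_out: Moves the arm, as the interface text tells. Its arguments: {"type":"object","properties":{"rows":{"type":"array","items":{"type":"array","items":{"type":"array","items":{"type":"number"}}}},"force":{"type":"number"}},"required":["rows"]}

```bash
mkdir -p pics; python3 - <<'E'
from plant import manip
import cv2
for c in ("side","top"):
    im=manip.snapshot(c); cv2.imwrite(f"pics/{c}0.png",im[:,:,::-1])
    for q in ("bar","grip","crimper"):
        r=manip.spot_point(q,c); print(c,q,[(([round(v) for v in d["position"]]),round(d["p"],2)) for d in r[:2]])
for q in ("jar","bottle","tip_box","rack"):
    r=manip.spot_point(q,"top"); print(q,[(([round(v) for v in d["position"]]),round(d["p"],2)) for d in r[:2]])
o=manip.get_obs(); print(o)
for c in ("side","top"): print(manip.camera_info(c))
E
```

```text
side bar [([620, -126, 65], 0.68)]
side grip [([546, -105, 62], 0.79)]
side crimper [([609, -142, 1], 0.87)]
top bar [([619, -128, 56], 0.8)]
top grip [([545, -110, 60], 0.85)]
top crimper [([615, -142, -2], 0.71), ([670, 74, 2], 0.37)]
jar [([447, -240, -3], 0.93)]
bottle [([668, 78, 0], 0.67)]
tip_box [([556, -407, -1], 0.58)]
rack [([742, -171, 3], 0.69)]
{'time_s': 0.6, 'joints': array([ 1.42164646e+00,  3.84664856e-01,  7.93772037e-03, -8.05624352e-05,
       -1.19401026e+00, -2.58609862e-01]), 'joint_vel': array([-1.55878684e-03, -2.04174645e-03,  2.18233250e-04,  6.44151808e-04,
       -1.70033572e-04,  5.40421723e-05]), 'joint_efforts': array([ 3.08499766e-04, -3.91829681e+01,  1.88530827e+01,  4.18880761e+00,
       -3.93084110e-04, -1.33604882e-06]), 'eef_pos': array([247.78568512, 573.76329089, 194.33613512]), 'ee_rot': array([ 3.14150516e+00,  3.78073820e-05, -1.97858569e+00]), 'contact_force': array([-0.54885545,  0.4308777 ,  0.28057696]), 'ft_torque': array([-0.03527872,  0.02616928, -0.02028586]), 'finger_gap': 1.002673905320731}
{'vertical_fov': 52.917590631636116, 'cx': 278.1240970574652, 'cy': 207.5162341448262, 'extrinsics': array([[-9.81216918e-01,  1.24701504e-01, -1.47183202e-01,
         4.34951328e+02],
       [-1.92442001e-01, -5.79777792e-01,  7.91722040e-01,
         8.38258256e+02],
       [ 1.33953775e-02,  8.05175290e-01,  5.92885585e-01,
         6.58850459e+02],
       [ 0.00000000e+00,  0.00000000e+00,  0.00000000e+00,
         1.00000000e+00]])}
{'vertical_fov': 52.170461521541625, 'cx': 277.49205207573044, 'cy': 203.73108400003682, 'extrinsics': array([[ 1.99888425e-02,  9.82516637e-01, -1.85098632e-01,
         3.78610067e+02],
       [-9.99784084e-01,  1.85917163e-02, -9.28075982e-03,
         4.63018896e+01],
       [-5.67719966e-03,  1.85244178e-01,  9.82676124e-01,
         1.15720209e+03],
       [ 0.00000000e+00,  0.00000000e+00,  0.00000000e+00,
         1.00000000e+00]])}
```

View pics/top0.png

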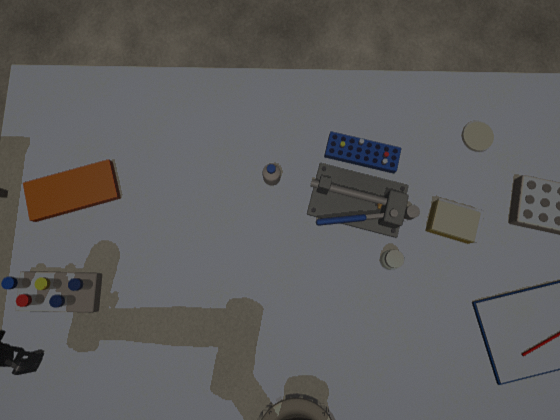

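View pics/side0.png

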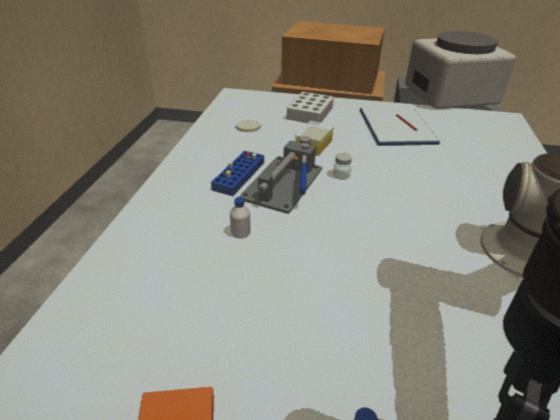

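```bash
cat > h.py <<'E'
import numpy as np
from plant import manip
def ray(c,u,v,z):
    i=manip.camera_info(c);f=210/np.tan(np.radians(i["vertical_fov"]/2));E=np.array(i["extrinsics"])
    d=E[:3,:3]@np.array([(u-i["cx"])/f,-(v-i["cy"])/f,-1]);o=E[:3,3]
    return o+d*(z-o[2])/d[2]
def proj(c,p):
    i=manip.camera_info(c);f=210/np.tan(np.radians(i["vertical_fov"]/2));E=np.array(i["extrinsics"])
    q=E[:3,:3].T@(np.array(p)-E[:3,3]); return i["cx"]+f*q[0]/-q[2], i["cy"]-f*q[1]/-q[2]
E
python3 - <<'E'
import cv2
im=cv2.imread("pics/top0.png");cv2.imwrite("pics/topc.png",cv2.resize(im[120:280,300:420],None,fx=5,fy=5,interpolation=cv2.INTER_CUBIC)[:600])
im=cv2.imread("pics/side0.png");cv2.imwrite("pics/sidec.png",cv2.resize(im[120:240,220:360],None,fx=5,fy=5,interpolation=cv2.INTER_CUBIC))
E
```

```text
(no output)
```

View pics/topc.png

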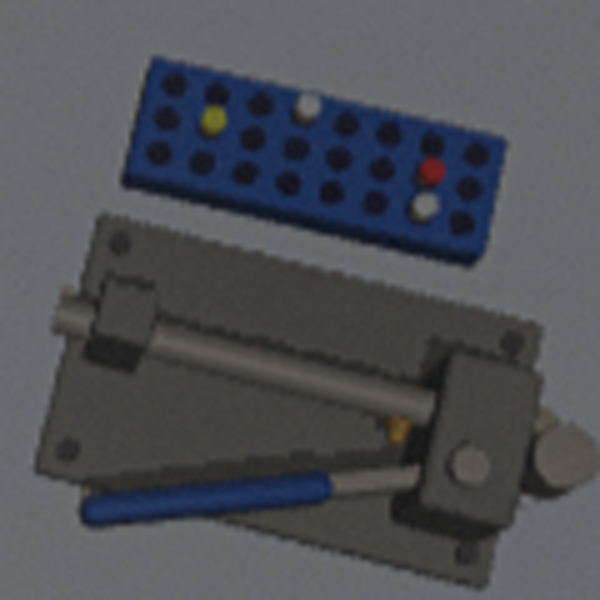

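View pics/sidec.png

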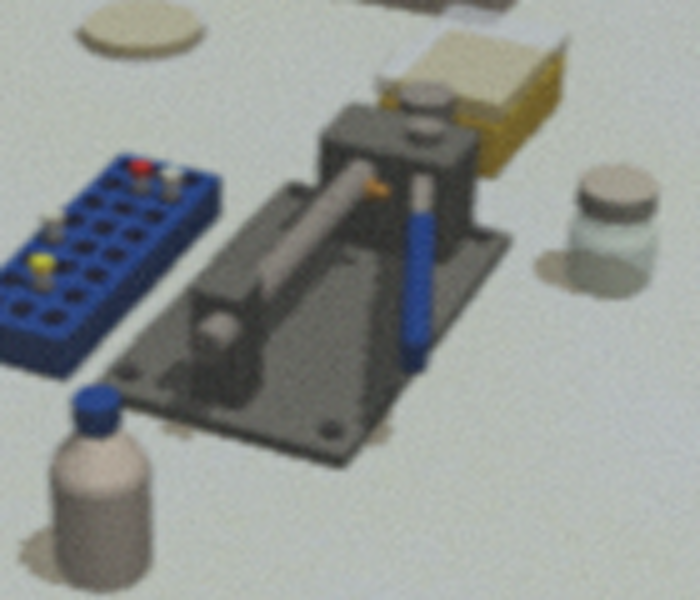

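```bash
python3 - <<'E'
from h import *
P=[ray("top",300+a/5,120+b/5,12) for a,b in [(100,215),(540,325),(485,585),(40,475)]]
for p in P: print(p.round(1))
c=sum(P)/4; d=(P[0]-P[1])+(P[3]-P[2]); yaw=np.arctan2(d[1],d[0])-np.pi/2
print(c.round(1),np.linalg.norm(P[0]-P[1]),np.linalg.norm(P[1]-P[2]),"yaw",yaw)
G=[ray("top",300+a/5,120+b/5,68) for a,b in [(82,508),(330,486)]]; print([g.round(1) for g in G],sum(G)/2,np.linalg.norm(G[0]-G[1]))
B=[ray("top",300+a/5,120+b/5,66) for a,b in [(155,338),(435,402)]]; d=B[0]-B[1];print([b.round(1) for b in B],np.arctan2(d[1],d[0])-np.pi/2)
def R(a): return np.array([[np.cos(a),-np.sin(a)],[np.sin(a),np.cos(a)]])
# predicted geometry
o=c[:2]
for nm,l in (("bar",(0,20)),("pivot",(-30,-100)),("post",(5,85))): print(nm,(o+R(yaw)@np.array(l)).round(1))
g=np.array([-30,-100])+R(.36)@np.array([0,130]);print("grip",(o+R(yaw)@g).round(1),"dir yaw",yaw+.36)
g=np.array([-30,30]);print("grip in",(o+R(yaw)@g).round(1))
E
```

```text
[711.1 -58.1  12. ]
[ 653.2 -298.7   12. ]
[ 509.9 -264.1   12. ]
[564.9 -25.9  12. ]
[ 609.8 -161.7   12. ] 247.44717862461766 147.41366486548063 yaw -0.23168760459353388
[array([539.1, -44. ,  68. ]), array([ 552.9, -171.2,   68. ])] [ 545.99176695 -107.60041557   68.        ] 127.89006528962507
[array([629.5, -81.9,  66. ]), array([ 598.3, -226.7,   66. ])] -0.21270930523679743
bar [ 614.4 -142.2]
pivot [ 557.6 -252.2]
post [634.2 -80.1]
grip [ 541.  -123.2] dir yaw 0.1283123954064661
grip in [ 587.5 -125.6]
```

Request:
carry_out:
  rows:
    - [[255,32,-30,0,-0.08],[255,63,-59,0,-0.16],[255,95,-89,0,-0.24],[255,127,-118,0,-0.32],[255,159,-148,0,-0.408]]
  force: 60

```text
time_s: 1.1
eef_pos: [320.9, 367.5, 194.6]
ee_rot: [-3.141, 0.001, -1.567]
contact_force: [0.7, 1.2, 0.8]
finger_gap: 0.143
```

Request:
carry_out:
  rows:
    - [[255,46,-16,0,0],[255,92,-32,0,0],[255,138,-48,0,0],[255,184,-64,0,0],[255,230,-80,0,0.004]]

```text
time_s: 1.6
eef_pos: [402.2, 136.1, 195.0]
ee_rot: [-3.14, 0.001, -1.57]
contact_force: [1.8, -0.1, -0.1]
finger_gap: 0.001
```

Request:
carry_out:
  rows:
    - [[255,46,-16,0,0],[255,92,-32,0,0],[255,138,-48,0,0],[255,184,-64,0,0],[255,220,-80,0,0]]

```text
time_s: 2.1
eef_pos: [482.7, -86.4, 195.2]
ee_rot: [-3.139, 0.001, -1.571]
contact_force: [0.8, 0.2, 1.0]
finger_gap: -0.003
```

Request:
carry_out:
  rows:
    - [[255,8,0,40,0],[255,16,0,80,0],[255,22,0,115,0],[255,22,0,140,0],[255,22,0,151,0]]

```text
time_s: 2.6
eef_pos: [481.4, -108.6, 41.9]
ee_rot: [3.14, 0.001, -1.572]
contact_force: [0.0, -1.0, 0.0]
finger_gap: -0.0
```

```bash
python3 - <<'E'
from plant import manip
import cv2
for c in ("side","top"):
    im=manip.snapshot(c)[:,:,::-1]
    r=(slice(120,240),slice(220,360)) if c=="side" else (slice(130,250),slice(290,430))
    cv2.imwrite(f"pics/{c}1.png",cv2.resize(im[r],None,fx=5,fy=5,interpolation=cv2.INTER_CUBIC))
print(manip.get_obs())
E
```

```text
{'time_s': 2.7, 'joints': array([ 0.10758812,  0.33925315, -0.50503865, -0.00169809, -0.72690026,
        1.46417255]), 'joint_vel': array([ 0.00506759, -0.04154704,  0.03778114,  0.01261588, -0.0183566 ,
        0.00100966]), 'joint_efforts': array([-1.11405160e-01, -3.04868102e+01,  1.30799890e+01,  2.90266134e+00,
        1.07443957e-01,  1.70025924e-04]), 'eef_pos': array([ 482.25302686, -108.26339246,   43.12678077]), 'ee_rot': array([ 3.14107842e+00,  1.07937676e-03, -1.57110137e+00]), 'contact_force': array([-0.41551962,  0.87567128,  0.32258472]), 'ft_torque': array([ 0.02685728,  0.01306502, -0.01852555]), 'finger_gap': -0.002101279301160599}
```

View pics/top1.png

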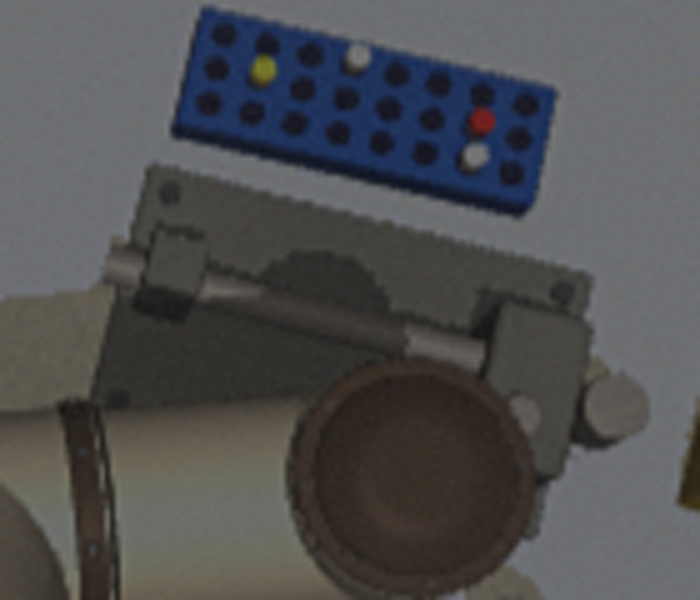

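View pics/side1.png

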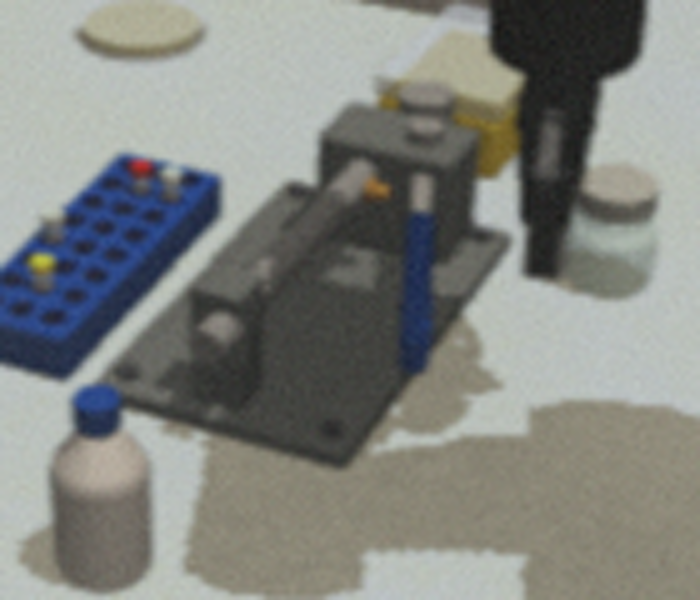

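Request:
carry_out:
  rows:
    - [[255,0,-7,0,0],[255,0,-14,0,0],[255,0,-21,0,0],[255,0,-26,0,0],[255,0,-30,0,0]]

```text
time_s: 3.2
eef_pos: [513.3, -108.2, 43.6]
ee_rot: [-3.141, 0.001, -1.571]
contact_force: [-0.1, -0.8, 0.4]
finger_gap: -0.001
```

Request:
carry_out:
  rows:
    - [[255,0,-3,0,0],[255,0,-6,0,0],[255,0,-9,0,0],[255,0,-12,0,0],[255,0,-15,0,0]]

```text
time_s: 3.7
eef_pos: [528.4, -108.2, 43.5]
ee_rot: [-3.141, 0.001, -1.571]
contact_force: [-0.4, -0.1, 0.0]
finger_gap: 0.001
```

Request:
carry_out:
  rows:
    - [[255,0,-3,0,0],[255,0,-6,0,0],[255,0,-9,0,0],[255,0,-12,0,0],[255,0,-15,0,0]]

```text
time_s: 4.2
eef_pos: [543.6, -108.2, 43.6]
ee_rot: [-3.141, 0.001, -1.571]
contact_force: [-0.2, -0.9, -0.4]
finger_gap: -0.001
```

```bash
cat > s.py <<'E'
from plant import manip
import cv2,sys
for c in sys.argv[2:]:
    im=manip.snapshot(c)[:,:,::-1]
    r=(slice(120,240),slice(220,360)) if c=="side" else (slice(130,250),slice(290,430))
    cv2.imwrite(f"pics/{c}{sys.argv[1]}.png",cv2.resize(im[r],None,fx=5,fy=5,interpolation=cv2.INTER_CUBIC))
o=manip.get_obs();print(o["time_s"],o["contact_force"],o["ft_torque"],o["joint_efforts"])
E
python3 s.py 2 side
```

```text
4.25 [ 1.60847912  0.56677644 -0.34853245] [-0.02756128 -0.09038195 -0.00716525] [-3.80168657e-02 -3.70616949e+01  1.38388896e+01  3.05030577e+00
 -8.88998550e-02  8.37886801e-04]
```

View pics/side2.png

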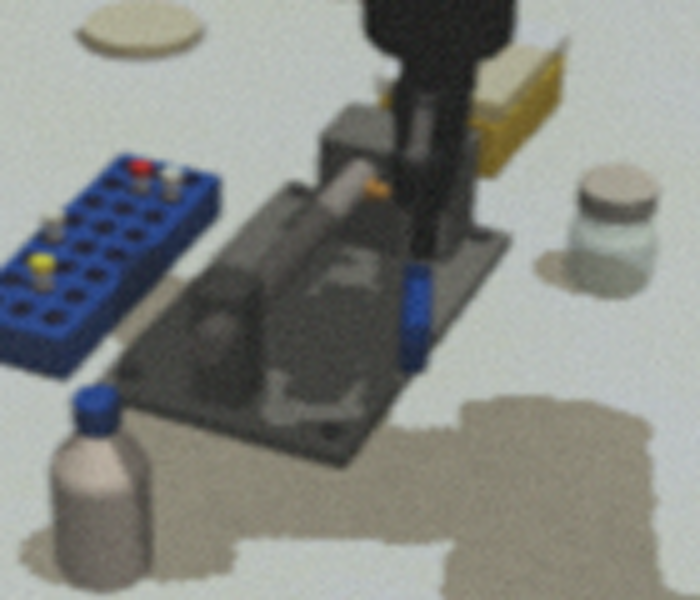

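```bash
python3 - <<'E'
from h import *
for n,p in (("tcp",(543.6,-108,43.6)),("gripc",(544,-107,62)),("gripend",(535.5,-42,62)),("gripstart",(553.5,-171,62)),("z80",(543.6,-108,80)),("prevtcp",(482,-108,43))):
    u,v=proj("side",p); print(n,((u-220)*5,(v-120)*5))
for q in ("grip","lever"):
    for c in ("side",):
        print([(d["position"],d["p"]) for d in manip.spot_point("grip",c)[:2]])
E
```

```text
tcp (np.float64(416.18761004623394), np.float64(312.88544313151476))
gripc (np.float64(416.85629244094116), np.float64(284.63666676194606))
gripend (np.float64(414.84792723888205), np.float64(353.7838560128382))
gripstart (np.float64(416.63865969070145), np.float64(222.4162695270276))
z80 (np.float64(419.56068985653985), np.float64(254.66856477462613))
prevtcp (np.float64(530.8813404606434), np.float64(327.2799420591916))
[([549.2, -105.5, 63.4], 0.42)]
[([549.2, -105.5, 63.4], 0.42)]
```

Request:
carry_out:
  rows:
    - [[255,0,10,0,0],[255,0,20,0,0],[255,0,30,0,0],[255,0,45,0,0],[255,0,60,0,0]]

```text
time_s: 4.85
eef_pos: [482.0, -108.2, 43.5]
ee_rot: [-3.141, 0.001, -1.571]
contact_force: [0.5, 0.3, -0.5]
finger_gap: -0.0
```

```bash
python3 - <<'E'
from h import *
import cv2
im=manip.snapshot("side")[:,:,::-1].copy()
o=manip.get_obs();p=o["eef_pos"];print(p)
im=cv2.resize(im[30:230,200:467],None,fx=3,fy=3,interpolation=cv2.INTER_CUBIC)
im=cv2.convertScaleAbs(im,alpha=1.5,beta=30)
for dz in (0,19,73,120):
    u,v=proj("side",p+[0,0,dz]);cv2.circle(im,(int((u-200)*3),int((v-30)*3)),3,(0,0,255),-1)
cv2.imwrite("pics/side3.png",im)
E
```

```text
[ 478.84885885 -108.20906118   43.26153852]
```

View pics/side3.png

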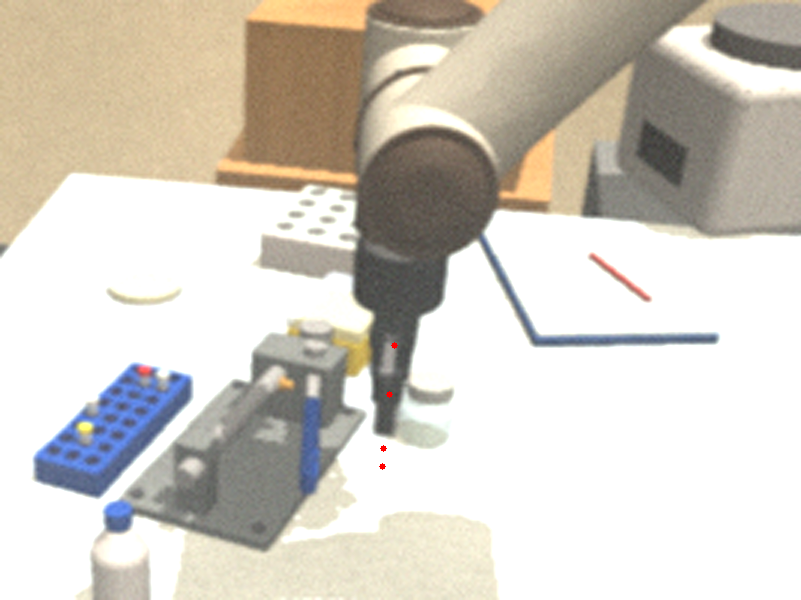

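```bash
python3 - <<'E'
from h import *
import cv2
im=cv2.imread("pics/side0.png")
for c,s in (("side",(170,420,420,560)),("top",(300,400,0,100))):
    im=cv2.convertScaleAbs(cv2.resize(cv2.imread(f"pics/{c}0.png")[s[0]:s[1],s[2]:s[3]],None,fx=2.4,fy=2.4),alpha=2,beta=30)
    for dz in (0,19,73):
        u,v=proj(c,np.array([247.8,573.8,194.3+dz]));print(c,u,v);cv2.circle(im,(int((u-s[2])*2.4),int((v-s[0])*2.4)),3,(0,0,255),-1)
    cv2.imwrite(f"pics/{c}0b.png",im)
E
```

```text
side 488.80375338514403 432.7294286113076
side 494.36587186170374 423.9440495165096
side 511.8267148335567 396.3646073545103
top 34.754244409171264 341.2144667250103
top 29.713258553042692 342.37849182506176
top 14.184432061770451 345.96428720836155
```

View pics/side0b.png

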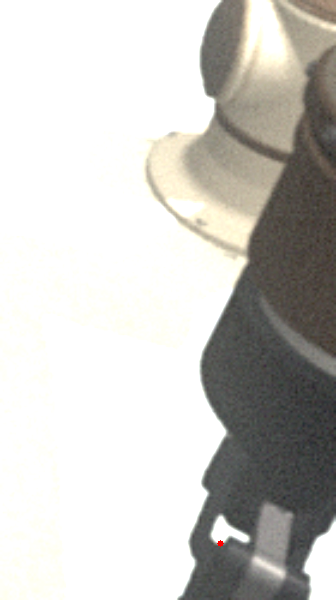

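View pics/top0b.png

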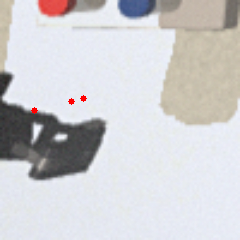

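```bash
python3 - <<'E'
from h import *
import cv2
im=cv2.imread("pics/side0.png")
import math
for a in range(0,360,10):
    for r in (75,95):
        u,v=proj("side",(r*math.cos(math.radians(a)),r*math.sin(math.radians(a)),0)); 
        if 0<=u<560 and 0<=v<420: im[int(v),int(u)]=(0,0,255) if r==75 else (255,0,0)
u,v=proj("side",(0,0,0));print(u,v)
cv2.imwrite("pics/base.png",cv2.resize(im[120:320,440:560],None,fx=3,fy=3))
im=manip.snapshot("top")[:,:,::-1].copy();p=manip.get_obs()["eef_pos"];print(p)
for dz in (0,73,200,300):
    u,v=proj("top",p+[0,0,dz]);print(u,v);cv2.circle(im,(int(u),int(v)),1,(0,0,255),-1)
cv2.imwrite("pics/top4.png",cv2.resize(im[130:330,270:470],None,fx=3,fy=3))
E
```

```text
524.9514849244263 249.58316265321344
[ 480.58229329 -108.27172037   43.51253929]
340.338836060652 245.7786674212909
344.5024380797708 243.10178834352843
353.3013087005346 237.44478448857154
362.12111069272515 231.7743233555214
```

View pics/base.png

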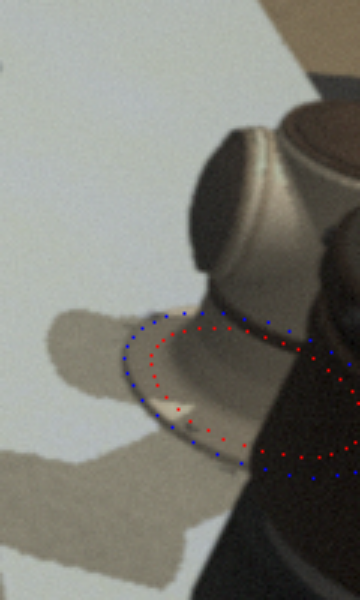

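View pics/top4.png

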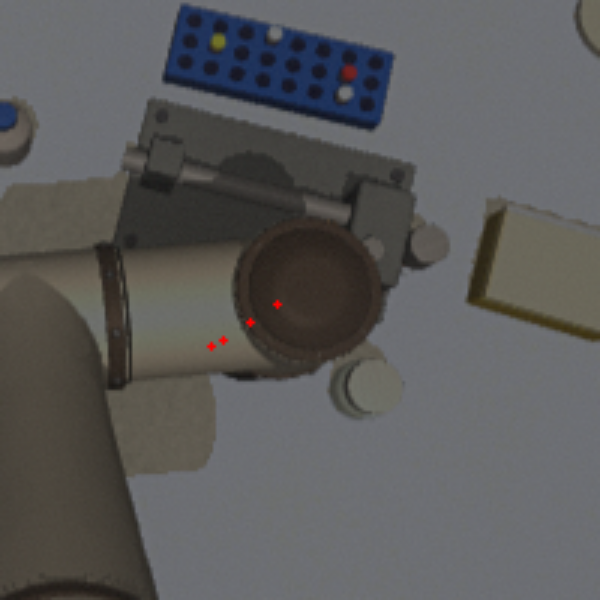

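Request:
carry_out:
  rows:
    - [[255,0,0,6,0],[255,0,0,12,0],[255,0,0,18,0],[255,0,0,24,0],[255,0,0,28,0]]

```text
time_s: 5.45
eef_pos: [480.3, -108.2, 14.5]
ee_rot: [3.139, 0.001, -1.572]
contact_force: [0.4, -0.2, 1.3]
finger_gap: -0.001
```

```bash
cat > v.py <<'E'
from h import *
import cv2,sys
im=manip.snapshot("side")[:,:,::-1].copy()
o=manip.get_obs();p=o["eef_pos"];print(p,o["contact_force"])
im=cv2.resize(im[110:230,220:360],None,fx=5,fy=5,interpolation=cv2.INTER_CUBIC)
im=cv2.convertScaleAbs(im,alpha=1.5,beta=30)
for dz in (0,34):
    u,v=proj("side",p+[0,0,dz]);cv2.circle(im,(int((u-220)*5),int((v-110)*5)),2,(0,0,255),-1)
cv2.imwrite(f"pics/side{sys.argv[1]}.png",im)
E
python3 v.py 5
```

```text
[ 479.94881086 -108.23946571   14.10288809] [-1.20942161  0.75530682 -0.1712371 ]
```

View pics/side5.png

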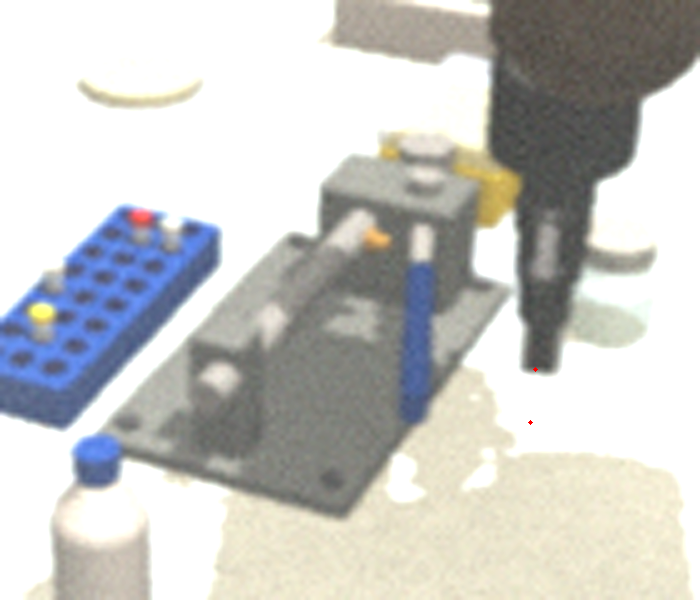

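Request:
carry_out:
  rows:
    - [[255,0,-9,0,0],[255,0,-18,0,0],[255,0,-26,0,0],[255,0,-32,0,0],[255,0,-36,0,0]]

```text
time_s: 6.0
eef_pos: [516.9, -108.2, 14.0]
ee_rot: [3.138, 0.001, -1.572]
contact_force: [-0.2, -0.6, -0.3]
finger_gap: -0.004
```

Request:
carry_out:
  rows:
    - [[255,0,-3,0,0],[255,0,-6,0,0],[255,0,-9,0,0],[255,0,-12,0,0],[255,0,-15,0,0]]

```text
time_s: 6.5
eef_pos: [530.2, -108.1, 13.6]
ee_rot: [3.135, 0.002, -1.572]
contact_force: [-3.3, 1.9, 0.7]
finger_gap: -0.002
```

Request:
carry_out:
  rows:
    - [[255,0,-4,0,0],[255,0,-8,0,0],[255,0,-12,0,0],[255,0,-16,0,0],[255,0,-20,0,0]]

```text
time_s: 7.0
eef_pos: [548.7, -107.8, 13.1]
ee_rot: [3.131, 0.002, -1.573]
contact_force: [-5.0, 3.2, 2.6]
finger_gap: 0.003
```

```bash
python3 v.py 6
```

```text
[ 549.55488774 -107.76699755   13.0684915 ] [-4.18688831  2.90058805  1.10190626]
```

View pics/side6.png

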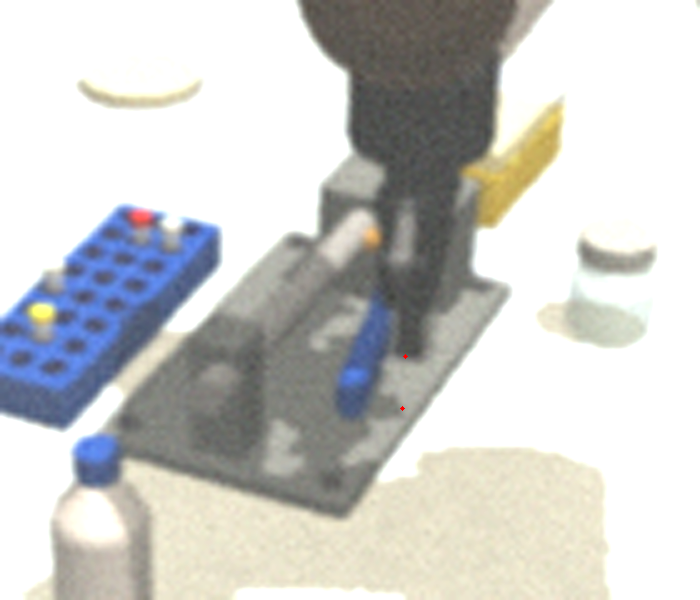

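Request:
carry_out:
  rows:
    - [[255,0,-3,0,0],[255,0,-6,0,0],[255,0,-9,0,0],[255,0,-12,0,0],[255,0,-15,0,0]]

```text
time_s: 7.55
eef_pos: [562.5, -108.3, 12.8]
ee_rot: [3.127, 0.002, -1.573]
contact_force: [-7.9, -0.2, 5.1]
finger_gap: -0.001
```

Request:
carry_out:
  rows:
    - [[255,0,-1,0,0],[255,0,-2,0,0],[255,0,-3,0,0],[255,0,-4,0,0],[255,0,-5,0,0]]

```text
time_s: 8.05
eef_pos: [565.4, -108.7, 12.8]
ee_rot: [3.122, 0.001, -1.574]
contact_force: [-7.2, 0.7, 4.7]
finger_gap: 0.0
```

Request:
carry_out:
  rows:
    - [[255,0,-1,0,0],[255,0,-2,0,0],[255,0,-3,0,0],[255,0,-4,0,0],[255,0,-5,0,0]]

```text
time_s: 8.55
eef_pos: [568.2, -109.2, 12.8]
ee_rot: [3.118, 0.001, -1.574]
contact_force: [-7.1, 0.8, 6.0]
finger_gap: 0.002
```

```bash
python3 v.py 7
```

```text
[ 568.3927591  -109.25032779   12.77418563] [-6.84388213 -0.26576697  6.15416575]
```

View pics/side7.png

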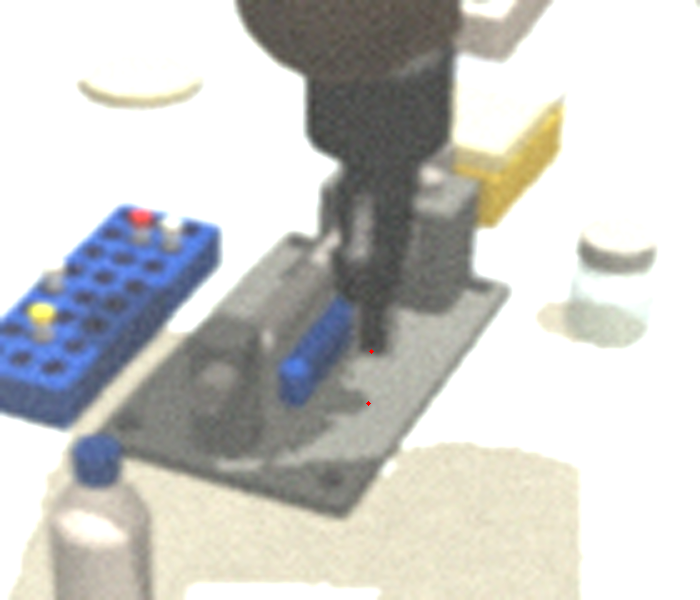

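Request:
carry_out:
  rows:
    - [[255,0,-2,-1,0],[255,0,-4,-2,0],[255,0,-5,-2,0],[255,0,-6,-2,0],[255,0,-7,-2,0]]

```text
time_s: 9.1
eef_pos: [570.5, -109.7, 13.1]
ee_rot: [3.107, 0.001, -1.576]
contact_force: [-11.1, 0.7, 3.3]
finger_gap: 0.001
```

Request:
carry_out:
  rows:
    - [[255,0,-3,0,0],[255,0,-5,0,0],[255,0,-7,0,0],[255,0,-8,0,0],[255,0,-8,0,0]]

```text
time_s: 9.6
eef_pos: [569.9, -110.0, 12.4]
ee_rot: [3.089, 0.001, -1.578]
contact_force: [-18.1, 3.4, 13.0]
finger_gap: -0.001
```

```bash
python3 v.py 8
```

```text
[ 569.91865671 -110.03967141   12.38631028] [-18.20414306   3.2572513   13.19175622]
```

View pics/side8.png

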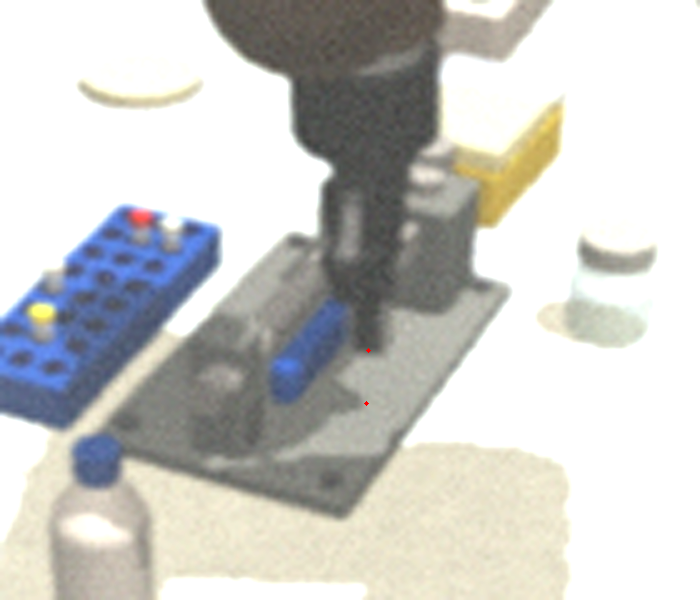

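```bash
python3 - <<'E'
from h import *
o=np.array([613.5,-144]);y=-.22
def R(a): return np.array([[np.cos(a),-np.sin(a)],[np.sin(a),np.cos(a)]])
for th in (0,.25,.3,.335,.36):
    e=o+R(y)@(np.array([-30,-100])+R(.36-th)@np.array([0,195]));g=o+R(y)@(np.array([-30,-100])+R(.36-th)@np.array([0,130]))
    u,v=proj("side",(*e,62));print(th,e.round(),g.round(),round((u-220)*5),round((v-110)*5))
E
```

```text
0 [535. -42.] [ 544. -106.] 415 404
0.25 [584. -41.] [ 577. -106.] 321 393
0.3 [593. -43.] [ 583. -107.] 302 390
0.335 [600. -44.] [ 588. -108.] 290 387
0.36 [605. -45.] [ 591. -108.] 281 385
```

Request:
carry_out:
  rows:
    - [[255,0,5,0,0],[255,0,11,0,0],[255,0,17,0,0],[255,0,23,0,0],[255,0,29,0,0]]

```text
time_s: 10.15
eef_pos: [538.9, -109.4, 12.7]
ee_rot: [3.085, 0.001, -1.579]
contact_force: [-3.6, 0.2, -2.8]
finger_gap: 0.002
```

Request:
carry_out:
  rows:
    - [[255,0,6,0,0],[255,0,12,0,0],[255,0,18,0,0],[255,0,24,0,0],[255,0,27,0,0]]

```text
time_s: 10.65
eef_pos: [512.9, -109.1, 14.9]
ee_rot: [3.088, 0.001, -1.579]
contact_force: [-0.9, 0.8, -0.6]
finger_gap: -0.0
```

```bash
python3 v.py 9
```

```text
[ 512.29737245 -109.06237581   14.83574415] [-0.04733727 -0.00468198  0.03181383]
```

View pics/side9.png

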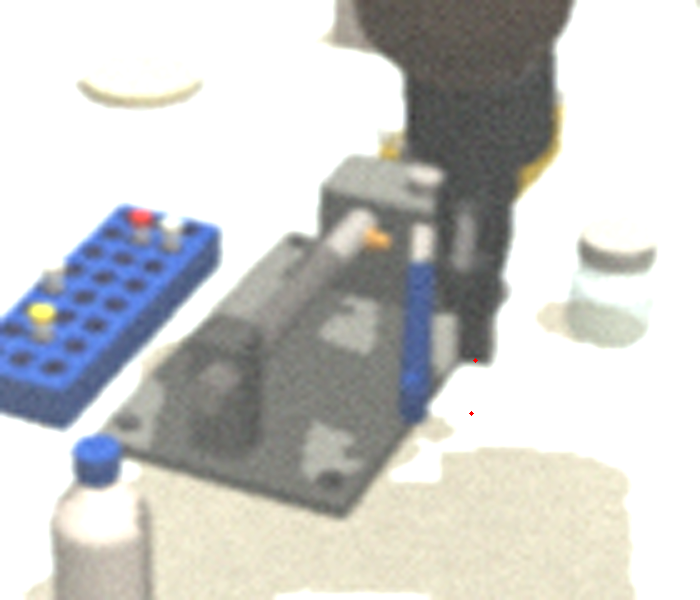

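Request:
carry_out:
  rows:
    - [[255,0,-3,0,0],[255,0,-7,0,0],[255,0,-11,0,0],[255,0,-16,0,0],[255,0,-21,0,0]]

```text
time_s: 11.2
eef_pos: [532.0, -109.0, 13.3]
ee_rot: [3.083, 0.002, -1.579]
contact_force: [-4.3, 2.7, 2.8]
finger_gap: 0.003
```

Request:
carry_out:
  rows:
    - [[255,0,-5,0,0],[255,0,-10,0,0],[255,0,-15,0,0],[255,0,-20,0,0],[255,0,-24,0,0]]

```text
time_s: 11.7
eef_pos: [554.7, -109.3, 11.9]
ee_rot: [3.08, 0.001, -1.579]
contact_force: [-6.5, 1.4, 6.7]
finger_gap: 0.002
```

Request:
carry_out:
  rows:
    - [[255,0,-3,0,0],[255,0,-6,0,0],[255,0,-9,0,0],[255,0,-11,0,0],[255,0,-13,0,0]]

```text
time_s: 12.2
eef_pos: [565.4, -110.2, 11.0]
ee_rot: [3.074, 0.001, -1.58]
contact_force: [-7.2, -1.6, 6.8]
finger_gap: -0.001
```

Request:
carry_out:
  rows:
    - [[255,0,-2,0,0],[255,0,-4,-1,0],[255,0,-6,-1,0],[255,0,-8,-1,0],[255,0,-9,-1,0]]

```text
time_s: 12.7
eef_pos: [567.7, -111.0, 11.0]
ee_rot: [3.059, 0.0, -1.582]
contact_force: [-16.3, 1.7, 12.0]
finger_gap: -0.001
```

```bash
python3 v.py 10; python3 - <<'E'
from h import *
for q in ("jar","bottle","tip_box","rack"):
    r=manip.spot_point(q,"side"); print(q,[(([round(v) for v in d["position"]]),round(d["p"],2)) for d in r[:2]])
o=manip.get_obs();print(o["time_s"],o["contact_force"],o["eef_pos"])
E
```

```text
[ 567.61776159 -110.9552773    11.0540533 ] [-15.52433983   1.98620049  11.6081552 ]
jar [([448, -241, -3], 0.72)]
bottle [([672, 77, -3], 0.59)]
tip_box [([553, -412, -1], 0.61)]
rack [([744, -170, 0], 0.83)]
12.95 [-14.86128239   2.32018557  10.49356632] [ 567.64431067 -110.93347413   11.08624335]
```

View pics/side10.png

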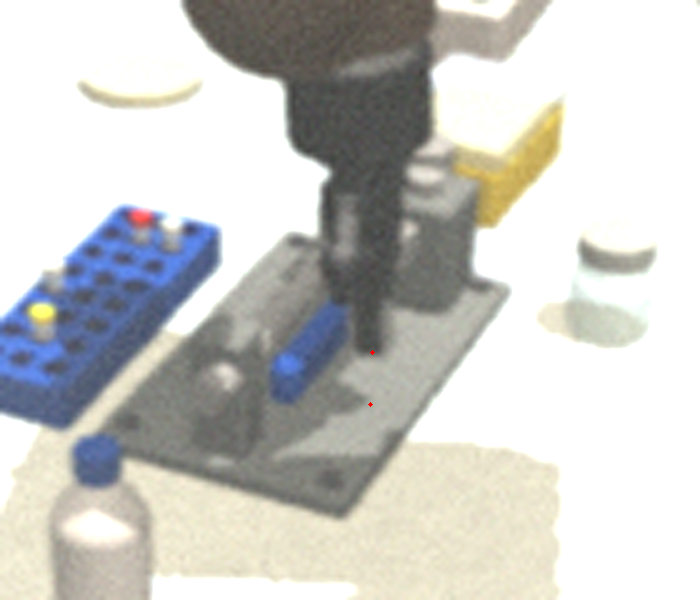

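```bash
python3 -c "
from plant import manip
o=manip.get_obs();print(o['time_s'],o['contact_force']);print(manip.finish_job())"
```

```text
12.95 [-14.86128239   2.32018557  10.49356632]
the job is handed in; nothing more can be done
None
```

I pressed the lever to its stop with the closed fingers on the grip's outer face and let it spring fully back. I then pressed it in again and handed the job in at 12.95 s while still holding it there. No verdict was reported.

- **At the stop:** the force rose clearly above the spring's 7 to 9 N both times. The last reading was about 15 N in the pressing direction, 18 N in total. The grip's end showed at the same place in the picture on both presses, where my geometry puts it for about 0.345 to 0.36 rad. I had no direct reading of the lever angle.
- **Between presses:** the picture showed the lever fully back out, with the fingers clear of it and no force on them.
- **Bystanders:** the final positions of jar, bottle, tip box and rack agree with the first ones to within about 6 mm, which is about the networks' error.

Three things did not go as expected:
- **Finger height:** the fingertips appeared about 34 mm higher in the pictures than the reported TCP. My first approach, with TCP at z 43.6, therefore passed above the grip without contact. I backed off, lowered the tool by 28 mm and pressed from there.
- **Tool tilt:** the tool tilted by up to 0.08 rad under load, which I could not correct.
- **Upward force:** about 10 N of the final force was upward. I cannot say for certain what caused it.

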